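# Key the token dish onto its carousel and press it home

## Robot

A 7-joint arm with a two-finger parallel gripper is mounted at the origin on the work surface. World frame = base frame: x ahead of the robot, y to its left, z up, the work surface at z = 0. Lengths are in mm, angles in rad, forces in N, time in s.
With the tool pointing down it reaches from about 400 to 875 mm from the base axis. Payload 4.4 kg.
Tool frame: the origin (TCP) lies at the very end of the fingers, on their centre line; the grasp point (between the pads) lies 19 mm behind it; y points along the fingers, z is the direction in which the jaws open and shut, and the axes are right-handed (so a half turn about y gives the same grasp; the last joint's range is limited). The gripper opens to 85 mm and grips with 20 to 120 N. Pads are 22 mm wide; open, the fingers measure 114 mm over their backs; the gripper's body (76 mm by 85 mm) begins 54 mm behind the grasp point. The pads swing forward as they close: fully open they stand 13 mm farther back than shut.
Start: joints at [-1.287, 0.628, 0.038, 1.517, -0.027, 0.996, -0.02], TCP at [222.738, 610.66, 231.313] pointing down, gripper open.
Joint ranges: [-3.06, 3.06], [-0.37, 2.12], [-1.25, 1.32], [0.18, 2.47], [-1.1, 4.24], [0.23, 1.98], [-2.94, 2.94]. Speed limits (rad/s): [2.57, 2.57, 3.14, 3.14, 3.14, 3.14, 3.14].

## Interface

Orientations are given as [roll, pitch, yaw] about the fixed x, y, z axes, in that order (R = Rz(yaw) Ry(pitch) Rx(roll)).
In Python, from cell import ctrl, imaging, finish_job gives the robot as it stands.
- The arm moves only by the shell command python3 -m inch 'ROWS'. ROWS is JSON, one flat list of numbers, 7 for each row, row after row: the opening, from 0 (shut) to 1 (fully open), then the shift along the tool's x, y, z in cm, then the turn, a rotation vector about the tool's x, y, z in degrees. A call has 1 to 12 rows; each row is the pose to reach, as a shift and turn from the pose commanded when the call began, along the tool's axes at that moment; what a row does not reach only later rows make up. A row lasts 1/10 s, in which the tool goes at most 50 mm and 8.59 degrees, less where a joint would pass 70% of its speed; a pose out of reach is approached as far as the arm can. A call with a gripper value outside its range is refused whole. The fingers move at their own pace and stop on an object; the grip force is fixed at half the most. Time passes only in rows, so rows that repeat a pose let the fingers close. It gives the time, the measured TCP pose, the force and the opening at its end, in the units of the state.
- ctrl.read_state(): the state, without advancing time (a new reading comes with each control period).
- imaging.get_image(name): name is "side" or "top" or "wrist"; returns a dict with "img" (400x640x3 uint8, red, green, blue), "fx", "fy", "cx", "cy" (pixels), "dist" ([k1, k2, p1, p2, k3] as OpenCV has them; the pictures are not rectified), "R" (3x3) and "t" (3): a world point X has camera coordinates R X + t. Camera axes: x right, y down, z forward; pixel columns grow to the right and rows downward; lengths in mm; the calibration is good to about 2 mm. A picture is of the moment at which its call begins. There is no depth.
- finish_job(): hands the job in, once; it reports no verdict.
The state is a dict: "clock": time; "qpos": joint angles; "qd": joint speeds; "tau": joint torques, N m; "eef_pos": TCP position; "tool_rot": TCP orientation; "force": force on the tool from outside, world axes, zero at the start; "torque": the same for the moment, N m; "width": finger opening in mm.
Only numpy, scipy, OpenCV 4.12 (cv2) and the standard library are available. Lean on these libraries where they do the work, as an engineer would, in place of code of your own. Each camera call takes 0.05 s, during which the arm holds its last target.

## Task

The round token dish of the carousel is sitting too high, its rim perched on the two brass drive pins. With a fingertip, push the dish round until its two rim notches stand over the pins, then press lightly down on its hub until the dish is fully home, and take the hand away. Do not lift the dish, do not turn the drive knob, and leave the dice and the other game pieces alone.

Things in the scene. Friction and masses are not known exactly. Their poses are not given: they have to be found in the camera images.
- carousel: token carousel, fixed to the shelf: round black base and drive plate 248 mm across, top face 16 mm above the shelf, with a grey worm-gear box (88 x 36 x 37 mm high) on the -y side of its own frame, centre 146 mm from the axis. Origin on the dish's axis at shelf level. It never moves.
- pin_a (a point): top of drive pin A: brass pin, 12 mm diameter, round-topped, standing 10 mm out of the drive plate (top 26 mm above the shelf), 104 mm from the axis along the carousel's own +x; a red index mark on the plate's edge, just outside the dish, shows where it is. Plate and pins stay put (worm gear).
- pin_b (a point): top of drive pin B, the same, opposite to pin A (own -x), also with a red index mark
- dish: bright aluminium token dish, loose on the carousel's spindle: round pan 190 mm across, flat rim flange 214 mm across, 3 mm thick. Origin on the axis at the underside of flange and pan floor, +x towards notch A. Pan floor (top face) 3 mm, lip 19 mm, hub 22 mm above the origin. Lip's inner radius 92 mm, hub's 18 to 21 mm.
- rib_a (a point): top of one of the dish's four straight radial ribs, half-way along it, 55 mm from the axis, at 45 degrees from the dish's own +x (the others at 135, 225 and 315). Each is 4 mm thick, its top 14 mm above the pan floor, and runs from hub to lip, making four open, empty pockets. Push sideways on any rib to turn the dish.
- notch_a (a point): notch A in the rim: 17 mm wide, cut through the flange and open outwards; point on the underside of the flange 104 mm from the axis (dish's own +x). A black line on the pan floor and on the lip points at it. Either notch fits either pin; 5 mm total play, and the round pin tops lead in a few mm more.
- notch_b (a point): notch B, the same, opposite (dish's own -x)
- hub_top (a point): centre of the dish's flat hub top, 36 mm diameter (its small dark hole is only drawn). With notches over pins, 5 to 10 N straight down slides the dish 7 to 8.5 mm to its seat (hub top then 41 mm above the shelf), against an O-ring on the spindle; it stays down by itself. Otherwise the pins stop it.
- dish_turn (a joint): angle of the dish, rad, counterclockwise from above, 0 when notch A is at pin A; 3.14 (notch A at pin B) or -3.14 are as good. Starts between 0.5 and 2.64. It turns without end, takes about 2 N of push at 65 mm from the axis, and stays where it is left.
- dish_lift (a joint): height of the dish above its seat, m: 0 fully home, 0.007 resting on the pin tops (starts at 0.007 to 0.0085, held by the O-ring)
- drive_knob (a joint): black fluted drive knob, 31 mm diameter, 22 mm long, on the gear box's shaft, level axis along the carousel's own x, 42 to 64 mm to the -x side and 146 mm to the -y side of the carousel's axis, 20 mm above the shelf; rad, 0 at the start. To be left alone.
- die_a: purple resin die, 20 mm, on the grey dice mat (200 x 200 x 3 mm, fixed, left of the carousel); origin under its centre
- die_b: the other purple die, the same
- bell: stainless steel egg-shaped bell, 67 mm diameter, 84 mm high; origin under its centre
- tray_stack: stack of three hard plastic game trays with tokens in the top one, 112 x 162 x 54 mm high; origin under its centre
- pawn_red: red pawn, 26 mm diameter, 48 mm high; origin under its centre
- pawn_blue: blue pawn, the same size
- card_box: green card box with a cream band, lying flat, 66 x 92 x 30 mm high; origin under its centre

How it is judged:
By the outcome, as a careful person would: the job done as asked, in the order asked, and still so for the second after the job is handed in, with the robot touching nothing.
It also fails if it takes over 40 s, if anything falls off the work surface, if the arm or the gripper's body presses on something with over 40 N, if the wrist force passes 120 N, or if a joint passes its speed limit or range.

## Working session

There is one attempt and no reset: what is moved stays moved. The work goes in short steps, Python scripts to look and compute and a shell command to move; the robot and the scene stay as the last step left them, time stands still between calls to the robot, and variables do not carry over. Pictures are saved under pics/ and viewed, and the job is handed in when it is done.

```bash
ls; mkdir -p pics; python3 - <<'E'
from cell import ctrl, imaging
import cv2,json,pickle
print(ctrl.read_state())
d={}
for n in("top","side"):
    g=imaging.get_image(n);d[n]=g
    cv2.imwrite(f"pics/{n}0.png",g["img"][:,:,::-1])
    print(n,g["fx"],g["cx"],g["cy"],g["dist"],g["R"],g["t"])
pickle.dump(d,open("d0.pkl","wb"))
E
```

```text
pics
{'clock': 0.0, 'qpos': array([-1.28682985,  0.62931388,  0.0384403 ,  1.51839942, -0.02700209,
        0.99631771, -0.01995724]), 'qd': array([ 5.39701257e-04, -8.63484128e-04, -5.86633776e-04,  5.17817504e-04,
        1.69390133e-03, -2.49265048e-04,  5.19776895e-05]), 'tau': array([-1.10970907e-04, -5.63406944e+01,  1.22587480e+00, -1.93434620e+01,
        1.09184714e-02,  1.03616720e-02,  6.52603134e-06]), 'eef_pos': array([222.49155431, 610.04731581, 230.39992774]), 'tool_rot': array([-1.57271665e+00, -2.17033614e-05, -3.49724198e-01]), 'force': array([ 0.08288257, -0.241538  , -0.0708741 ]), 'torque': array([-0.02593472,  0.04352521,  0.01746836]), 'width': 85.75701401848748}
top 370.4288184989368 316.11055412478277 204.02171148061944 [0.01499439 0.         0.         0.         0.        ] [[ 0.00466619 -0.99986651  0.01565858]
 [-0.99624945 -0.00600113 -0.08631926]
 [ 0.08640171 -0.01519707 -0.99614446]] [-35.06227074 583.1172325  996.74218745]
side 489.6086236469828 318.32060357424496 199.757787146638 [-0.07505887  0.          0.          0.          0.        ] [[ 0.69098364 -0.72286627 -0.00244115]
 [-0.54184322 -0.51570353 -0.66366844]
 [ 0.47848463  0.45990675 -0.74802289]] [-395.43723954  353.95459444 1049.71878576]
```

View pics/top0.png

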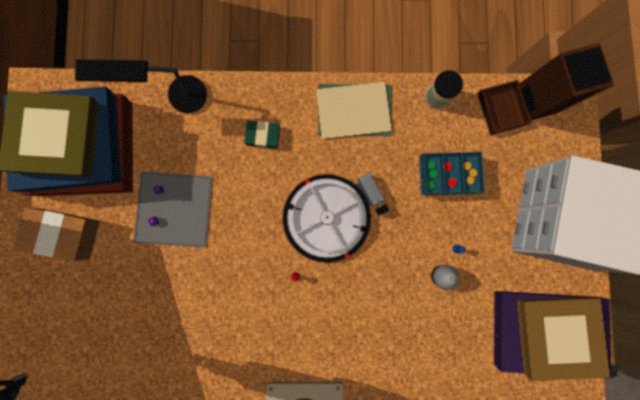

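View pics/side0.png

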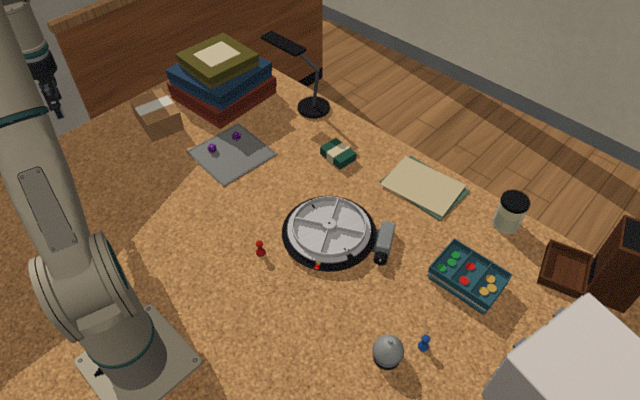

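```bash
python3 - <<'E'
import cv2,pickle
d=pickle.load(open("d0.pkl","rb"))
a=d["top"]["img"][160:275,270:400,::-1]
b=d["side"]["img"][185:280,270:405,::-1]
cv2.imwrite("pics/zt.png",cv2.resize(a,None,fx=5,fy=5,interpolation=cv2.INTER_CUBIC))
cv2.imwrite("pics/zs.png",cv2.resize(b,None,fx=5,fy=5,interpolation=cv2.INTER_CUBIC))
E
```

```text
(no output)
```

View pics/zt.png

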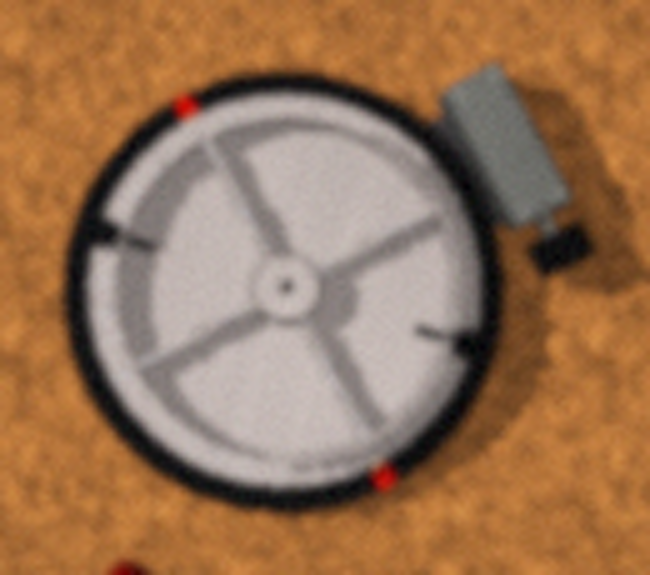

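View pics/zs.png

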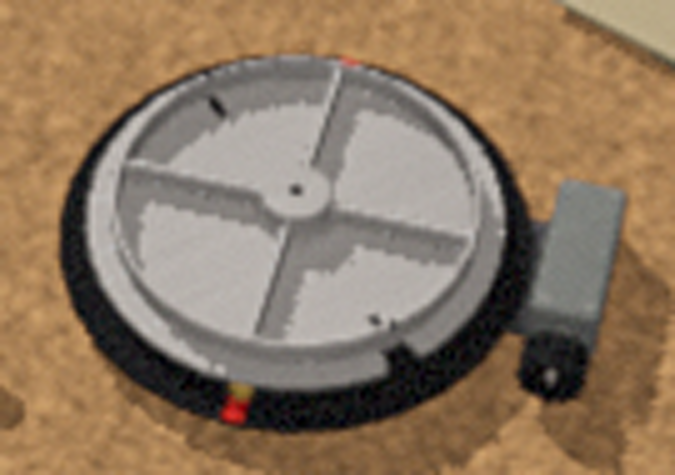

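```bash
cat > h.py <<'E'
import cv2,numpy as np
def ray(g,u,v,z):
    K=np.array([[g["fx"],0,g["cx"]],[0,g["fy"],g["cy"]],[0,0,1]])
    p=cv2.undistortPoints(np.array([[[u,v]]],float),K,np.array(g["dist"]))[0,0]
    R=np.array(g["R"]);c=-R.T@np.array(g["t"]);d=R.T@np.array([p[0],p[1],1]);
    return c+d*(z-c[2])/d[2]
def blobs(g,mask,z,mn=3):
    n,_,s,c=cv2.connectedComponentsWithStats(mask.astype(np.uint8))
    return [(s[i,4],c[i].round(1),ray(g,*c[i],z).round(1)) for i in range(1,n) if s[i,4]>=mn]
E
python3 - <<'E'
import pickle
from h import *
d=pickle.load(open("d0.pkl","rb"))
for n,o,pts in(("top",(270,160),dict(hub=(286,286,48.7),ra=(187,107,16),rb=(385,478,16),na=(104,232,29),nb=(465,343,29))),
 ("side",(270,185),dict(hub=(295,190,48.7),rb=(234,410,16),ra=(349,62,16),nb=(400,362,29)))):
  g=d[n];P={}
  for k,(x,y,z) in pts.items():
    P[k]=ray(g,(x-2)/5+o[0],(y-2)/5+o[1],z);
  for k in P:
    e=P[k]-P["hub"];print(n,k,P[k].round(1),np.hypot(*e[:2]).round(1),np.degrees(np.arctan2(e[1],e[0])).round(1))
  im=g["img"].astype(int)
  red=(im[...,0]>130)&(im[...,1]<70)&(im[...,2]<70)
  print(blobs(g,red,16))
# tool axes
from cell import ctrl
from scipy.spatial.transform import Rotation as Ro
s=ctrl.read_state();print(Ro.from_euler("xyz",s["tool_rot"]).as_matrix().round(3))
E
```

```text
top hub [547.  -60.5  48.7] 0.0 0.0
top ra [648.6  -6.3  16. ] 115.2 28.1
top rb [ 443.1 -116.8   16. ] 118.1 -151.6
top na [577.1  38.7  29. ] 103.7 73.1
top nb [ 517.3 -159.6   29. ] 103.4 -106.7
[(np.int32(36), array([447.9, 166. ]), array([ 693.9, -403.4,   16. ])), (np.int32(16), array([306.6, 180.8]), array([649.3,  -5.1,  16. ])), (np.int32(49), array([451.9, 182.1]), array([ 648.3, -413.4,   16. ])), (np.int32(15), array([346.5, 255.3]), array([ 442.7, -116.4,   16. ])), (np.int32(34), array([293.3, 277.1]), array([383.3,  29.4,  16. ]))]
side hub [545.4 -62.1  48.7] 0.0 0.0
side rb [ 443.2 -117.    16. ] 116.0 -151.8
side ra [651.8  -4.3  16. ] 121.1 28.5
side nb [ 513.4 -162.5   29. ] 105.4 -107.7
[(np.int32(23), array([258.5, 242.6]), array([393.9,  40.3,  16. ])), (np.int32(4), array([256.5, 250.5]), array([374. ,  25.4,  16. ])), (np.int32(49), array([470.2, 265.9]), array([ 704.8, -390.8,   16. ])), (np.int32(16), array([316.6, 266.4]), array([ 443.8, -116.9,   16. ])), (np.int32(62), array([463.6, 280. ]), array([ 658.9, -401.2,   16. ]))]
[[ 0.939 -0.001  0.343]
 [-0.343 -0.002  0.939]
 [-0.    -1.    -0.002]]
```

```bash
python3 -m inch '[0,2.3,0.5,-1.9,0,1.75,0, 0,4.6,1,-3.8,0,3.5,0, 0,6.9,1.5,-5.7,0,5.25,0, 0,9.2,2,-7.6,0,7,0, 0,11.5,2.5,-9.5,0,8.75,0, 0,13.8,3,-11.4,0,10.5,0, 0,16.1,3.5,-13.3,0,12.25,0, 0,18.4,4,-15.2,0,14,0, 0,20.7,4.5,-17.1,0,15.75,0, 0,23,5,-19,0,17.5,0, 0,25.3,5.5,-20.9,0,19.25,0, 0,27.6,6,-22.8,0,21,0]'
cat > to.py <<'E'
# shift in tool axes (cm) and yaw turn from the present pose to x y z and tool-x heading
import sys,numpy as np
from cell import ctrl
from scipy.spatial.transform import Rotation as Ro
x,y,z,h=map(float,sys.argv[1:])
s=ctrl.read_state();M=Ro.from_euler("xyz",s["tool_rot"]).as_matrix()
Rt=np.array([[np.cos(np.radians(h)),np.sin(np.radians(h)),0],[0,0,-1],[0,0,0]]).T
Rt[:,2]=np.cross(Rt[:,0],Rt[:,1])
print(s["clock"],s["eef_pos"].round(1),"heading",np.degrees(np.arctan2(M[1,0],M[0,0])).round(1),s["force"].round(1),s["width"])
print("shift cm",(M.T@(np.array([x,y,z])-s["eef_pos"])/10).round(2),"turn",Ro.from_matrix(M.T@Rt).as_rotvec(degrees=True).round(1))
E
python3 to.py 580.5 -8.5 100 -61.7
```

```text
clock: 1.3
eef_pos: [404.2, 300.7, 170.9]
tool_rot: [-1.571, 0.0, -0.717]
force: [0.8, 0.2, 0.5]
width: -0.5
1.3 [404.2 300.7 170.9] heading -41.1 [0.8 0.2 0.5] -0.5084655535669462
shift cm [ 33.62   7.09 -11.7 ] turn [ 0.  20.6 -0. ]
```

```bash
python3 -m inch '[0,3,0.6,-1,0,2,0, 0,6,1.2,-2,0,4,0, 0,9,1.8,-3,0,6,0, 0,12,2.4,-4,0,8,0, 0,15,3,-5,0,10,0, 0,18,3.6,-6,0,12,0, 0,21,4.2,-7,0,14,0, 0,24,4.8,-8,0,16,0, 0,27,5.4,-9,0,18,0, 0,30,6,-10.2,0,19.5,0, 0,33.6,7,-11.7,0,20.6,0, 0,33.6,7,-11.7,0,20.6,0]'
python3 to.py 580.5 -8.5 36 -61.7
python3 - <<'E'
from cell import imaging
import cv2
for n in("top","side","wrist"):
    g=imaging.get_image(n);i=g["img"][:,:,::-1]
    if n=="top": i=cv2.resize(i[140:280,250:410],None,fx=4,fy=4,interpolation=cv2.INTER_CUBIC)
    if n=="side": i=cv2.resize(i[140:290,240:420],None,fx=4,fy=4,interpolation=cv2.INTER_CUBIC)
    cv2.imwrite(f"pics/{n}1.png",i)
E
```

```text
clock: 2.5
eef_pos: [581.8, -14.3, 100.2]
tool_rot: [-1.573, -0.004, -1.084]
force: [-0.6, -1.1, 0.0]
width: -0.4
2.5 [581.8 -14.3 100.2] heading -62.1 [-0.6 -1.1  0. ] -0.40168142904306814
shift cm [-0.6   6.41  0.17] turn [ 0.1 -0.4  0.3]
```

View pics/side1.png

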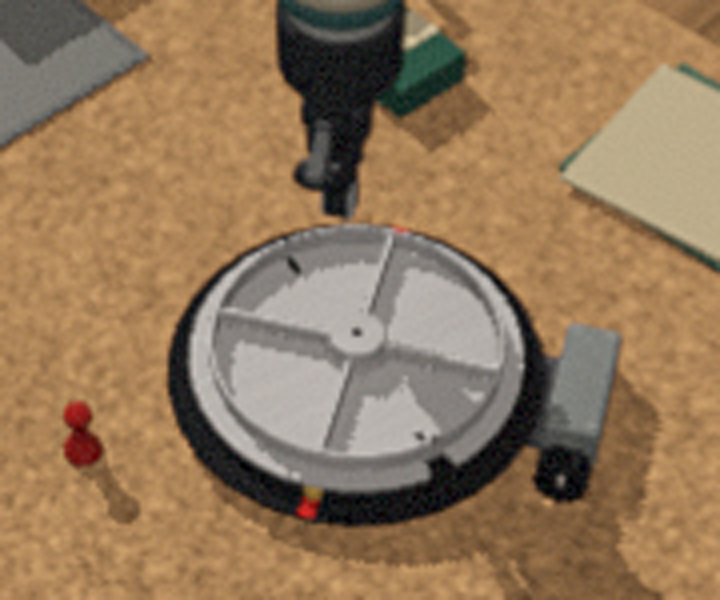

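View pics/wrist1.png

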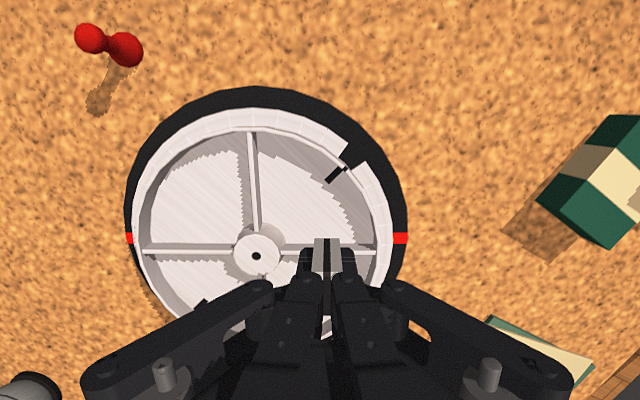

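View pics/top1.png

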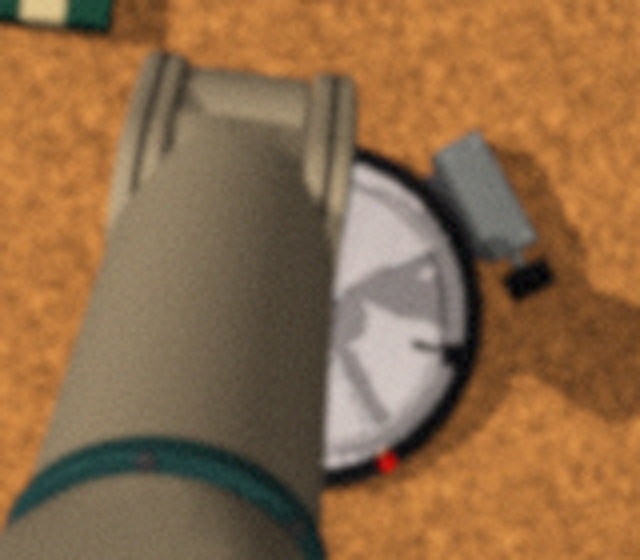

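```bash
python3 -m inch '[0,0,0.5,0,0,0,0, 0,0,1.5,0,0,0,0, 0,0,2.5,0,0,0,0, 0,0,3.5,0,0,0,0, 0,0,4,0,0,0,0, 0,0,4,0,0,0,0]'
python3 to.py 580.5 -8.5 36 -61.7
python3 - <<'E'
from cell import imaging
import cv2
g=imaging.get_image("wrist");cv2.imwrite(f"pics/wrist2.png",g["img"][:,:,::-1])
E
```

```text
clock: 3.25
eef_pos: [579.7, -6.9, 60.1]
tool_rot: [-1.573, 0.001, -1.076]
force: [-0.8, -0.3, 0.0]
width: 0.0
3.25 [579.7  -6.9  60.1] heading -61.6 [-0.8 -0.3  0. ] 0.04568097604038779
shift cm [0.18 2.41 0.  ] turn [ 0.1  0.1 -0.1]
```

View pics/wrist2.png

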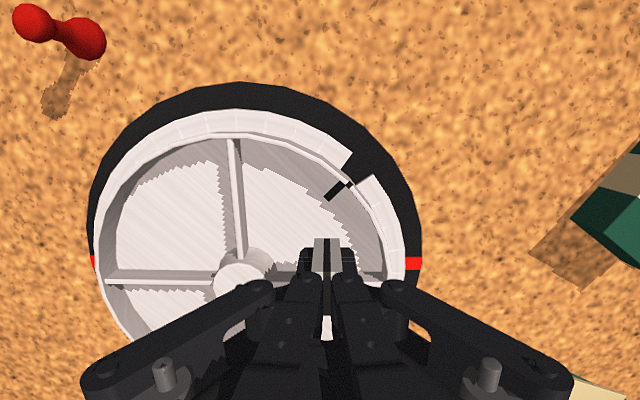

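```bash
python3 - <<'E'
from h import *
from cell import imaging,ctrl
g=imaging.get_image("wrist")
K=np.array([[g["fx"],0,g["cx"]],[0,g["fy"],g["cy"]],[0,0,1]])
R=np.array(g["R"]);t=np.array(g["t"]);print("cam",-R.T@t)
p=ctrl.read_state()["eef_pos"]
def pr(X): return cv2.projectPoints(np.array([X],float),cv2.Rodrigues(R)[0],t,K,np.array(g["dist"]))[0][0,0].round(0)
print("tcp",pr(p),"z36",pr([p[0],p[1],36]))
print("hub",pr([546.3,-61,48.7]),"rib",pr([546.3+80*.88,-61+80*.474,43.5]))
print("red seen",ray(g,414,263,16), "hub", ray(g,238,276,48.7))
E
```

```text
cam [545.14573409  57.578924   204.02436325]
tcp [327. 254.] z36 [327. 235.]
hub [239. 289.] rib [365. 285.]
red seen [651.50287606  -3.82248476  16.        ] hub [542.04365195 -52.57443017  48.7       ]
```

```bash
python3 -m inch '[0,0,0.5,0,0,0,0, 0,0,1.2,0,0,0,0, 0,0,1.9,0,0,0,0, 0,0,2.4,0,0,0,0, 0,0.5,2.4,0,0,0,0, 0,1,2.4,0,0,0,0, 0,1.4,2.4,0,0,0,0, 0,1.4,2.4,0,0,0,0]'
python3 - <<'E'
import numpy as np
r,c=5.5,1.7
for k in range(1,13):
    t=np.radians(3*k);print(3*k,round(r*np.sin(t)+c*(1-np.cos(t)),2),round(-r*(1-np.cos(t))+c*np.sin(t),2))
from cell import imaging
import cv2
g=imaging.get_image("wrist");cv2.imwrite(f"pics/wrist3.png",g["img"][:,:,::-1])
E
```

```text
clock: 4.15
eef_pos: [587.8, -20.6, 37.6]
tool_rot: [-1.57, -0.001, -1.077]
force: [0.2, 0.1, 0.3]
width: 0.1
3 0.29 0.08
6 0.58 0.15
9 0.88 0.2
12 1.18 0.23
15 1.48 0.25
18 1.78 0.26
21 2.08 0.24
24 2.38 0.22
27 2.68 0.17
30 2.98 0.11
33 3.27 0.04
36 3.56 -0.05
```

View pics/wrist3.png

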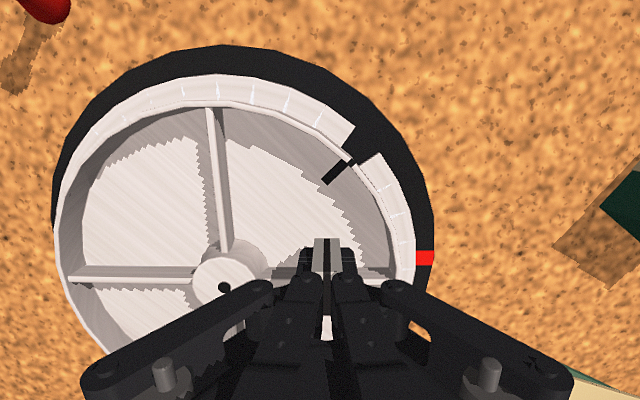

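```bash
python3 -m inch '[0,0.29,0.1,0.08,0,3,0, 0,0.58,0.2,0.15,0,6,0, 0,0.88,0.2,0.2,0,9,0, 0,1.18,0.2,0.23,0,12,0, 0,1.48,0.2,0.25,0,15,0, 0,1.78,0.2,0.26,0,18,0, 0,2.08,0.2,0.24,0,21,0, 0,2.38,0.2,0.22,0,24,0, 0,2.68,0.2,0.17,0,27,0, 0,2.98,0.2,0.11,0,30,0, 0,3.27,0.2,0.04,0,33,0, 0,3.56,0.2,-0.05,0,36,0]'
cat > look.py <<'E'
import sys
from cell import imaging,ctrl
import cv2
k=sys.argv[1]
for n in sys.argv[2:]:
    g=imaging.get_image(n);i=g["img"][:,:,::-1]
    if n!="wrist": i=cv2.resize(i[140:290,240:420],None,fx=4,fy=4,interpolation=cv2.INTER_CUBIC)
    cv2.imwrite(f"pics/{n}{k}.png",i)
print(ctrl.read_state()["force"],ctrl.read_state()["eef_pos"])
E
python3 look.py 4 wrist
```

```text
clock: 5.4
eef_pos: [603.2, -49.4, 35.3]
tool_rot: [-1.572, 0.002, -1.705]
force: [-1.0, 1.9, 0.3]
width: 0.4
[-1.82680872  1.35560506  0.04681355] [603.40120529 -50.32022342  35.39382598]
```

View pics/wrist4.png

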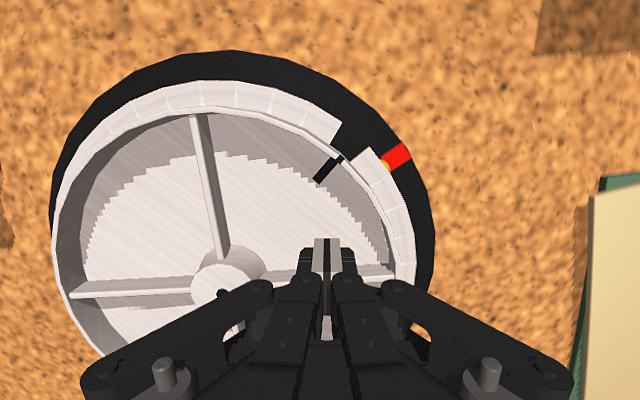

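```bash
cat > ang.py <<'E'
import sys
from h import *
from cell import imaging
g=imaging.get_image("wrist")
for a in sys.argv[1:]:
    u,v,z=map(float,a.split(","));X=ray(g,u,v,z);e=X[:2]-[546.3,-61]
    print(a,X.round(1),np.hypot(*e).round(1),np.degrees(np.arctan2(e[1],e[0])).round(2))
E
python3 ang.py 342,122,29.5 369,147,29.5 398,155,16 340,158,29.5 332,166,30 318,181,30 223,292,48.7
```

```text
342,122,29.5 [620.3  17.9  29.5] 108.2 46.84
369,147,29.5 [632.6   3.6  29.5] 107.8 36.81
398,155,16 [650.3  -4.8  16. ] 118.2 28.39
340,158,29.5 [617.   -0.   29.5] 93.4 40.76
332,166,30 [612.4  -3.5  30. ] 87.6 41.02
318,181,30 [603.9 -10.5  30. ] 76.6 41.23
223,292,48.7 [546.4 -59.   48.7] 2.0 86.92
```

```bash
python3 - <<'E'
import cv2
i=cv2.imread("pics/wrist4.png")[90:210,290:430]
cv2.imwrite("pics/z4.png",cv2.resize(i,None,fx=5,fy=5,interpolation=cv2.INTER_CUBIC))
E
```

```text
(no output)
```

View pics/z4.png

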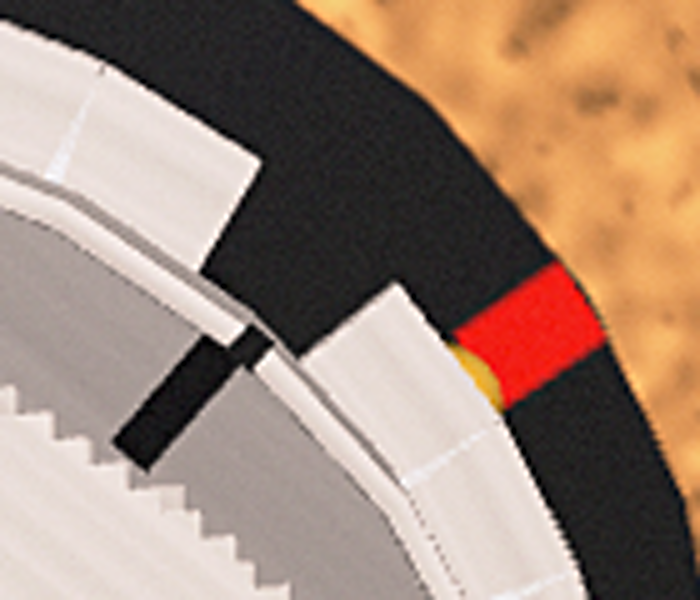

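```bash
python3 -m inch '[0,0.19,0,0.06,0,2,0, 0,0.39,0,0.11,0,4,0, 0,0.58,0,0.16,0,6,0, 0,0.78,0,0.2,0,8,0, 0,0.98,0,0.23,0,10,0, 0,1.23,0,0.26,0,12.5,0, 0,1.23,0,0.26,0,12.5,0, 0,1.23,0,0.26,0,12.5,0]'
python3 look.py 5 wrist
python3 - <<'E'
import cv2
i=cv2.imread("pics/wrist5.png")[60:180,290:430]
cv2.imwrite("pics/z5.png",cv2.resize(i,None,fx=5,fy=5,interpolation=cv2.INTER_CUBIC))
E
```

```text
clock: 6.3
eef_pos: [604.9, -64.1, 35.4]
tool_rot: [-1.57, -0.001, -1.923]
force: [-0.1, 0.9, 0.3]
width: 0.3
[-0.63891544  0.54450875  0.19234141] [604.9519197  -64.12916886  35.40970525]
```

View pics/wrist5.png

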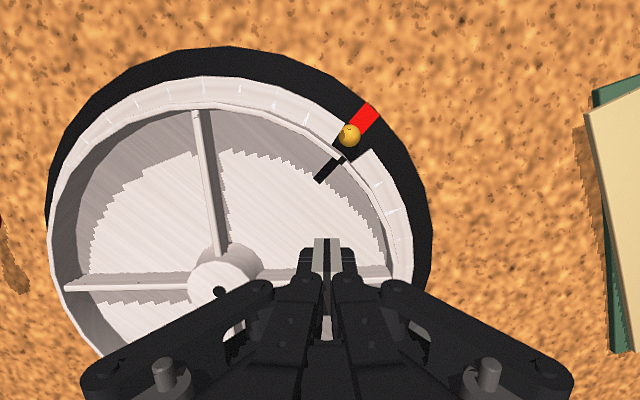

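View pics/z5.png

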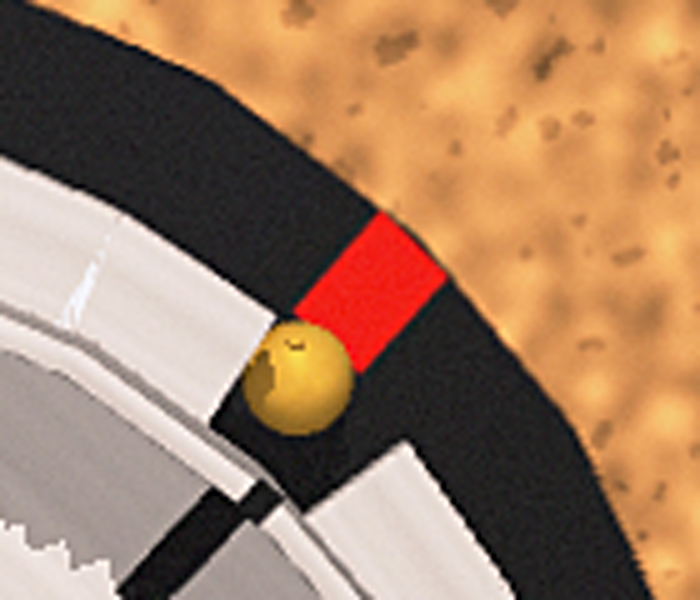

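```bash
python3 ang.py 345,123.6,29.5 371,148,29.5 364.2,118,16 349.6,135.6,24
```

```text
345,123.6,29.5 [637.2  -2.5  29.5] 108.1 32.78
371,148,29.5 [645.8 -18.7  29.5] 108.2 23.05
364.2,118,16 [648.7  -3.9  16. ] 117.3 29.12
349.6,135.6,24 [637.7  -9.4  24. ] 105.0 29.43
```

```bash
python3 -m inch '[0,-0.4,0,0,0,0,0, 0,-0.8,-0.3,0,0,0,0, 0,-0.8,-1.2,0,0,0,0, 0,-0.8,-2.2,0,0,0,0, 0,-0.8,-3,0,0,0,0, 0,0,-3,-1.5,0,0,0, 0,1,-3,-3.5,0,0,0, 0,1.6,-3,-5,0,0,0, 0,1.7,-3,-5.6,0,0,0, 0,1.7,-3,-5.6,0,0,0, 0,1.7,-3,-5.6,0,0,0]'
python3 to.py 546.3 -61 49 -110.2
python3 look.py 6 wrist side
```

```text
clock: 7.5
eef_pos: [547.5, -60.0, 65.7]
tool_rot: [-1.569, 0.001, -1.922]
force: [-0.3, 0.5, -0.9]
width: 0.0
7.5 [547.5 -60.   65.7] heading -110.1 [-0.3  0.5 -0.9] 0.01167574374434214
shift cm [ 0.14  1.67 -0.08] turn [-0.1  0.1 -0. ]
[ 0.22409374 -0.31462624  0.23979039] [547.39631823 -60.03024192  65.45949143]
```

View pics/wrist6.png

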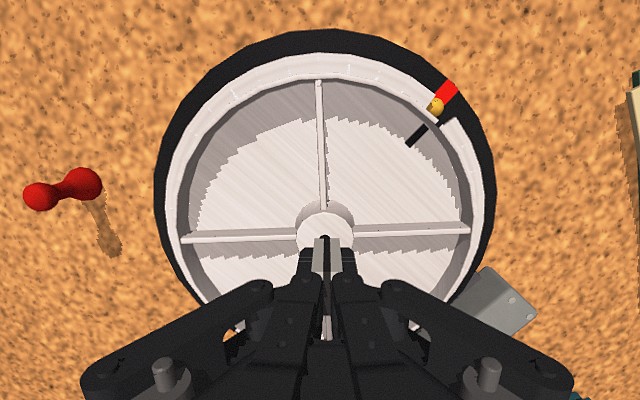

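View pics/side6.png

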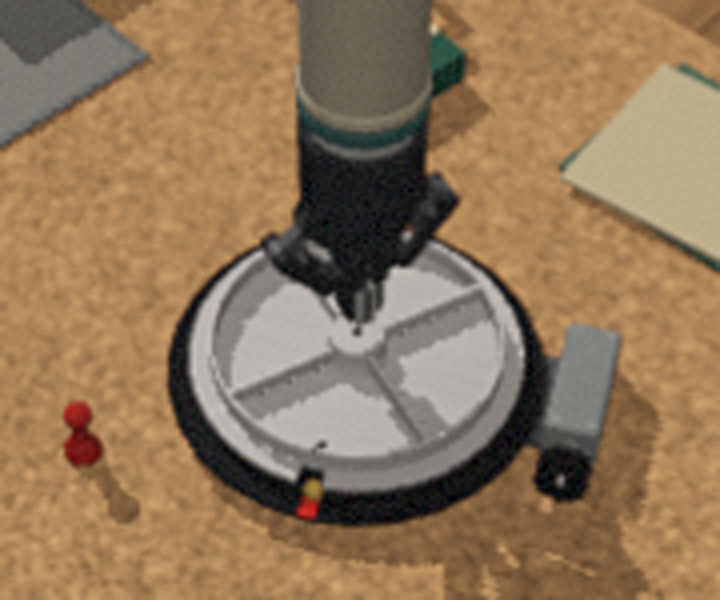

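```bash
python3 -m inch '[0,0.1,0.5,-0.1,0,0,0, 0,0.1,1,-0.1,0,0,0, 0,0.1,1.4,-0.1,0,0,0, 0,0.1,1.5,-0.1,0,0,0, 0,0.1,1.6,-0.1,0,0,0, 0,0.1,1.7,-0.1,0,0,0, 0,0.1,1.8,-0.1,0,0,0, 0,0.1,1.8,-0.1,0,0,0]'
```

```text
clock: 8.4
eef_pos: [544.8, -60.7, 47.6]
tool_rot: [-1.571, 0.0, -1.922]
force: [-1.4, 0.1, 3.3]
width: 0.0
```

In contact at about 47.6 mm with 3 N; continuing gently.

```bash
python3 -m inch '[0,0,0.1,0,0,0,0, 0,0,0.2,0,0,0,0, 0,0,0.2,0,0,0,0]'; python3 -m inch '[0,0,0.1,0,0,0,0, 0,0,0.2,0,0,0,0, 0,0,0.2,0,0,0,0]'
```

```text
clock: 8.7
eef_pos: [544.8, -60.8, 45.6]
tool_rot: [-1.571, 0.0, -1.923]
force: [-1.3, -0.2, 4.3]
width: 0.1
clock: 9.0
eef_pos: [544.8, -60.7, 43.5]
tool_rot: [-1.571, 0.0, -1.922]
force: [-1.6, -1.0, 4.2]
width: 0.2
```

Sliding down at about 4 N.

```bash
python3 -m inch '[0,0,0.1,0,0,0,0, 0,0,0.2,0,0,0,0, 0,0,0.2,0,0,0,0]'; python3 -m inch '[0,0,0.05,0,0,0,0, 0,0,0.1,0,0,0,0, 0,0,0.1,0,0,0,0]'
```

```text
clock: 9.3
eef_pos: [544.8, -60.8, 41.5]
tool_rot: [-1.571, 0.0, -1.922]
force: [-0.9, -0.0, 4.9]
width: 0.0
clock: 9.6
eef_pos: [544.8, -60.7, 41.0]
tool_rot: [-1.571, 0.0, -1.922]
force: [-3.5, -0.4, 10.5]
width: 0.1
```

```bash
python3 -m inch '[0,0,-0.1,0,0,0,0, 0,0,-0.3,0,0,0,0, 0,0,-0.8,0,0,0,0, 0,0,-2,0,0,0,0, 0,0,-4,0,0,0,0, 0,0,-6.5,0,0,0,0, 0,0,-9,0,0,0,0, 0,0,-11.5,0,0,0,0, 0,0,-14,0,0,0,0, 0,0,-15,0,0,0,0, 0,0,-15,0,0,0,0]'
python3 look.py 7 wrist side
```

```text
clock: 10.7
eef_pos: [545.8, -60.8, 191.9]
tool_rot: [-1.568, 0.001, -1.922]
force: [0.5, -0.5, -1.1]
width: 0.0
[ 0.15175454  0.25755284 -0.71451705] [544.30135566 -60.35805181 189.74049373]
```

View pics/wrist7.png

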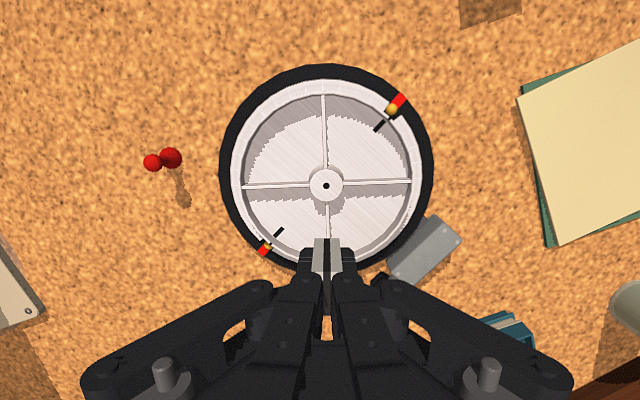

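View pics/side7.png

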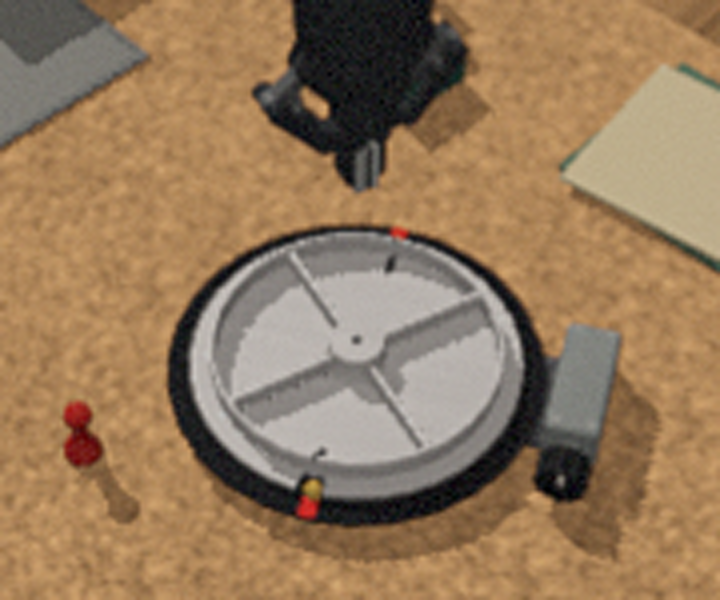

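```bash
python3 -m inch '[0,0,0,0,0,0,0, 0,0,0,0,0,0,0, 0,0,0,0,0,0,0]'; python3 -c "
from cell import finish_job
print(finish_job())"
```

```text
clock: 11.1
eef_pos: [544.4, -60.7, 189.5]
tool_rot: [-1.572, -0.001, -1.922]
force: [0.8, 0.0, 0.5]
width: -0.5
the job is handed in; nothing more can be done
None
```

The dish is home. I pushed one rib with the shut fingertips, turning the dish about 45° clockwise until both notches stood over the pins. I then pressed on the hub until it seated and lifted the hand about 150 mm clear. The job was handed in at 11.1 s.

- **Seating:** pressing took 3 to 5 N on the way down. The hub stopped at 41.0 mm, the stated seated height, where the force rose to 10.5 N, slightly above the 5 to 10 N you gave.
- **Last pictures:** both pins show in their notches and the dish sits level. In the side view the hub is about 7 to 8 mm lower than before the press.
- **Other pieces:** I moved only over the dish. The red pawn and the knob looked the same in the side view before and after. I made no separate check of the dice, bell, trays or other pieces, and did not measure the knob's angle.
- **Small disagreement:** before pressing, the wrist view put the notch 1 to 1.5° past the pin. That is about the limit of the play, so I let the round pin tops guide it in, and it seated without trouble.

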